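# Fit the suction sleeve on its port under stop

## Task

Press the red mushroom stop button until it stays down, then, while it is down, push the white sleeve with the blue band onto the spigot of the port with the blue collar until it sits fully home on the collar. Then turn the red button clockwise so that it springs back up, and leave the sleeve seated upright and the two white bottles where they are.

Things in the scene. Friction and masses are not known exactly. Their poses are not given: they have to be found in the camera images.
- sleeve: rigid straight tube standing upright and loose, white with a blue band round its lower 16 mm; 38 mm outside diameter, 95 mm tall, bore 23 mm right through, about 90 g; origin at the centre of its lower end, z along the tube
- sleeve_top (a point): centre of the sleeve's upper end, 95 mm above its origin
- port_blue: the port to use: fixed grey round foot (84 mm wide) with a blue collar of 50 mm diameter and a brass spigot of 20 mm diameter standing straight up from it; origin at the centre of its underside on the bench; it changes places with the orange port
- port_blue_seat (a point): centre of the blue collar's upper face, 40 mm above the bench, where the sleeve's lower end must rest
- port_blue_tip (a point): top of the brass spigot, 85 mm above the bench; the top 7 mm taper to 10 mm diameter
- port_orange: the wrong port: same foot, with an orange collar and a 30 mm brass spigot, too thick for the sleeve; 85 mm tall; origin under its centre
- stop_box: fixed grey and yellow box, 84 x 84 mm, its yellow top 56 mm above the bench, with a black ring of 36 mm diameter on it up to 62 mm, and the red mushroom button in the middle; origin at the centre of its underside
- stop_head (a point): centre of the top face of the red mushroom head (44 mm diameter, 18 mm thick, ribbed edge to grip); 94 mm above the bench when up, 87 mm when latched down; moves with the head
- stop_button (a joint): how far the mushroom head is pressed, m: 0 up, latched at 0.007, stop at 0.008; pressing fully takes about 4 N, it must go almost to the stop to latch
- stop_knob (a joint): turn of the mushroom head, rad, clockwise seen from above: 0 at rest, the latch lets go at about 0.7 and the head springs up as soon as the grip no longer holds it down, stop at 1.0; it creeps back by itself when let go
- wash_bottle: bystander: white wash bottle with a red cap and a bent spout, 160 mm tall, origin under it
- hdpe_bottle: bystander: squat white bottle, 77 mm wide, 63 mm tall, origin under its centre
There are look-alikes about, which are no part of the job. Of the things shaped like the sleeve, the white one is meant.

How it is judged:
On the way, in this order (a step that is already met when the one before it is completed fails the run):
1. the stop button is pressed down, and the sleeve is not yet at the blue port (value of joint stop_button above 0.005 m and horizontal distance between sleeve and port_blue_seat above 0.03 m), for 0.2 s.
2. with the stop still down, the sleeve is fully home on the blue port (value of joint stop_button above 0.005 m and z of sleeve in the frame of port_blue_seat below 0.003 m and horizontal distance between sleeve and port_blue_seat below 0.005 m and angle between sleeve's own z axis and vertical below 0.08 rad), for 0.2 s.
At the end, for the whole second after the job is handed in: The red button is up (within 1.5 mm of its upper end) and the sleeve stands upright (within 0.08 rad) and at rest on the blue port, its lower end within 3 mm of the collar and within 5 mm of its centre (value of joint stop_button below 0.0015 m and z of sleeve in the frame of port_blue_seat below 0.003 m and horizontal distance between sleeve and port_blue_seat below 0.005 m and angle between sleeve's own z axis and vertical below 0.08 rad and linear speed of sleeve below 0.02 m/s); the robot touches nothing.
It fails at once if a bottle is pushed more than 30 mm from its place (distance of any of wash_bottle, hdpe_bottle from where it was at the start of the episode above 0.03 m).
It also fails if it takes over 58 s, if anything falls off the work surface, if the arm or the gripper's body presses on something with over 40 N, if the wrist force passes 120 N, or if a joint passes its speed limit or range.

## Robot

A 6-joint arm with a two-finger parallel gripper is mounted at the origin on a cart in front of the work surface, level with it; the furniture and walls round the work are solid. World frame = base frame: x ahead of the robot, y to its left, z up, the work surface at z = 0. Lengths are in m, angles in rad, forces in N, time in s.
With the tool pointing down it reaches from about 0.375 to 0.825 m from the base axis. Payload 5.5 kg.
Tool frame: the origin (TCP) lies on the centre line of the jaws, within the pads' length; the fingertips stand 8 mm ahead of it and the grasp point (between the pads) lies 11 mm behind it; z points along the fingers, y is the line along which they close (so a half turn about z gives the same grasp; the last joint's range is limited). The gripper opens to 85 mm and grips with 20 to 120 N. Pads are 22 mm wide; open, the fingers measure 114 mm over their backs; the gripper's body (76 mm by 85 mm) begins 54 mm behind the grasp point. The pads swing forward as they close: fully open they stand 13 mm farther back than shut.
Start: joints at [-1.282, 0.314, -0.047, 1.21, 0, 1.571], TCP at [0.171, -0.575, 0.239] pointing down, gripper open.
Joint ranges: [-2.67, 2.67], [-0.69, 1.73], [-1.03, 1.25], [-2.08, 2.16], [-1.42, 1.45], [-3.14, 3.14]. Speed limits (rad/s): [2.39, 2.39, 3.01, 3.14, 3.14, 3.14].

## Interface

Orientations are given as a unit quaternion [x, y, z, w].
In Python, from bench import manip, cams, job gives the robot as it stands. The module is installed in compiled form; this text tells all that it offers.
- The arm moves only by the tool apply_moves, never from a script. Its argument "targets" is a list of rows, each a list of 6 numbers: the shift along the tool's x, y, z in cm, then the turn, a rotation vector about the tool's x, y, z in degrees. In form: [[tx, ty, tz, wx, wy, wz], ...]. A call has 1 to 8 rows; each row shifts and turns the commanded pose from where the row before left it, along the tool's axes as they then stand; what a row does not reach is not made up. A row lasts 1/8 s, in which the tool goes at most 62.5 mm and 10.7 degrees, less where a joint would pass 70% of its speed; a pose out of reach is approached as far as the arm can. A call with a gripper value outside its range is refused whole. "jaw" is the opening, from 0 (shut) to 1 (fully open), set as the call begins (left out, the last holds). The fingers move at their own pace and stop on an object; the grip force is fixed at half the most. Time passes only in rows, so rows that do not move let the fingers close. It gives the time, the measured TCP pose, the force, the opening and the grip force at its end, in the units of the state.
- manip.sense(): the state, without advancing time (a new reading comes with each control period).
- cams.snapshot(name): name is "side" or "top" or "wrist"; returns the picture (420x560x3 uint8, red, green, blue); there is no depth.
- cams.get_calibration(name): a dict with "fx", "fy", "cx", "cy" (pixels), "xyz" and "orientation" of the camera in the world. Camera axes: x right, y up, looking along -z (the intrinsics and any distortion apply to the point x, -y, -z); pixel columns grow to the right and rows downward; lengths in m; the calibration is good to about 2 mm. A picture is of the moment at which its call begins: read the wrist's pose just before it. get_calibration takes no time and is no camera call; for the wrist camera it gives the pose at the moment of the call.
- job.close_job(): hands the job in; it is judged then, once.
Trained networks look in the newest picture that a camera, given by its name, has taken for a name from the list of things; names that differ only in an ending like _2 or _b are one class to them, and where a whole thing is asked for, a point or a joint stands for the part that bears it (a point fixed in the world has none). Each returns a list of dicts, best first, with "conf" (0 to 1); they miss things now and then, are a little off and sometimes report something else, mostly with a low value. They report only what shows in the picture. A call takes as long as a camera call. They do not tell look-alikes from the thing itself.
- cams.masks_of(camera, thing): "pixels" (420x560 bool, what is visible of it) and "centre" ([column, row] in pixels, amid what is visible of it).
- cams.tip_of(camera, thing): "centre" ([column, row] in pixels: a listed point, or the origin of a listed thing).
The state is a dict: "time_s": time; "joint_positions": joint angles; "joint_velocities": joint speeds; "effort": joint torques, N m; "ee_pos": TCP position; "orientation": TCP orientation; "contact_force": force on the tool from outside, world axes, zero at the start; "moment": the same for the moment, N m; "opening": opening from 0.0 (shut) to 1.0 (fully open); "grasp_force": force on a finger pad.
Only numpy, scipy, OpenCV 4.12 (cv2) and the standard library are available. Lean on these libraries where they do the work, as an engineer would, in place of code of your own. Each camera call takes 0.05 s, during which the arm holds its last target. There are 200 camera calls.

## Working session

There is one attempt and no reset: what is moved stays moved. The work goes in short steps, Python scripts to look and compute and a tool call to move; the robot and the scene stay as the last step left them, time stands still between calls to the robot, and variables do not carry over. Pictures are saved under pics/ and viewed, at most 10 in all, crops included, and the job is handed in when it is done.

Besides the shell and the picture viewer there is one more tool, called after "Emit:" as a command line: name --pt "numbers of a row" for each row, then --argument value for the rest. apply_moves: Moves the arm, as the interface text tells. Its arguments: {"type":"object","properties":{"targets":{"type":"array"},"jaw":{"type":"number"}},"required":["targets"]}

```bash
mkdir -p pics
cat > h.py <<'E'
import numpy as np, cv2
from scipy.spatial.transform import Rotation as R
from bench import manip, cams, job
def ray(cal,px):
    d=np.array([(px[0]-cal['cx'])/cal['fx'],-(px[1]-cal['cy'])/cal['fy'],-1.])
    d=R.from_quat(cal['orientation']).apply(d); return np.array(cal['xyz']),d/np.linalg.norm(d)
def tri(rs):
    A=sum(np.eye(3)-np.outer(d,d) for o,d in rs); b=sum((np.eye(3)-np.outer(d,d))@o for o,d in rs)
    p=np.linalg.solve(A,b); return p,[float(np.linalg.norm(np.cross(p-o,d))) for o,d in rs]
def atz(r,z): o,d=r; return o+d*(z-o[2])/d[2]
E
python3 - <<'E'
from h import *
ims=[];cal={}
for c in ['side','top']:
    im=cams.snapshot(c); cal[c]=cams.get_calibration(c); cv2.imwrite(f'pics/{c}0.png',im[...,::-1]); print(c,cal[c])
    for t in ['sleeve','sleeve_top','port_blue','port_blue_seat','port_blue_tip','port_orange','stop_box','stop_head','wash_bottle','hdpe_bottle']:
        print(c,t,[(np.round(d['centre'],1).tolist(),round(d['conf'],2)) for d in cams.tip_of(c,t)[:4]])
s=manip.sense();print(s['time_s'],s['ee_pos'],s['orientation'],s['opening'])
E
```

```text
side {'fx': 408.88820414249386, 'fy': 408.88820414249386, 'cx': 281.6573585123387, 'cy': 206.1050580955623, 'xyz': array([0.29481672, 0.88289823, 0.51795005]), 'orientation': array([-0.07648969,  0.50452964,  0.8472132 , -0.14774629])}
side sleeve [([305.5, 231.2], 0.76), ([346.0, 235.3], 0.62)]
side sleeve_top [([312.1, 196.0], 0.79), ([347.2, 196.9], 0.62)]
side port_blue [([260.4, 212.3], 0.57)]
side port_blue_seat [([260.5, 201.7], 0.59)]
side port_blue_tip [([259.2, 184.7], 0.81)]
side port_orange [([241.1, 250.8], 0.92)]
side stop_box [([332.8, 210.6], 0.6)]
side stop_head [([335.7, 176.9], 0.62)]
side wash_bottle [([162.7, 297.4], 0.71)]
side hdpe_bottle [([232.4, 286.1], 0.93)]
top {'fx': 388.03415511628987, 'fy': 388.03415511628987, 'cx': 273.63554473518985, 'cy': 208.1734296049239, 'xyz': array([0.33546148, 0.11621233, 0.9985761 ]), 'orientation': array([ 0.08999381, -0.07671075, -0.66731287,  0.73532993])}
top sleeve [([353.2, 250.2], 0.68), ([297.0, 241.0], 0.61), ([299.5, 271.9], 0.52)]
top sleeve_top [([302.0, 270.7], 0.78), ([299.5, 233.9], 0.55)]
top port_blue [([314.1, 191.8], 0.65), ([353.8, 251.4], 0.26)]
top port_blue_seat [([314.2, 186.6], 0.81)]
top port_blue_tip [([316.7, 185.7], 0.8)]
top port_orange [([246.6, 195.0], 0.85)]
top stop_box [([346.6, 255.6], 0.97), ([313.1, 186.1], 0.7)]
top stop_head [([353.5, 250.5], 0.69)]
top wash_bottle [([311.2, 193.4], 0.7), ([184.1, 161.2], 0.65)]
top hdpe_bottle [([208.2, 202.8], 0.57)]
1.1 [ 0.17086181 -0.57515132  0.23932268] [ 9.89591888e-01  1.43902381e-01 -2.02005930e-05  2.16742842e-05] 0.9980623358654377
```

View pics/side0.png

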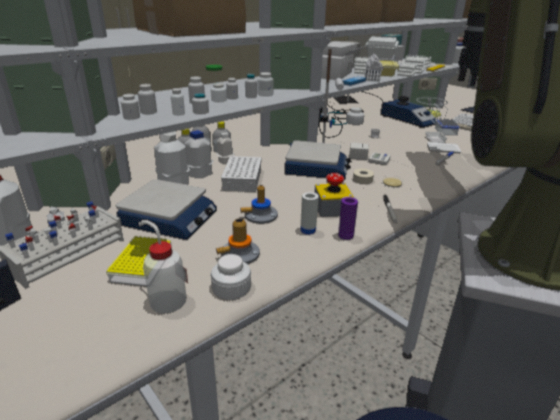

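View pics/top0.png

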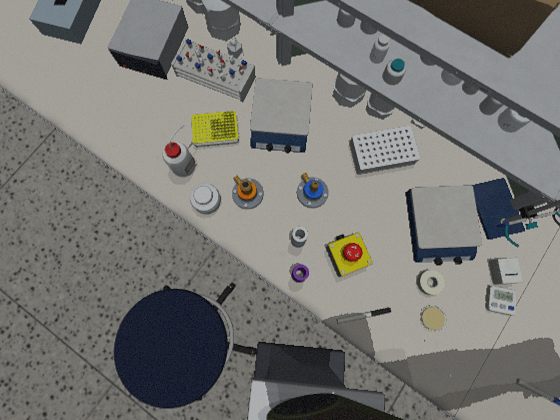

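Side view: the white sleeve is at (309,213) and the purple look-alike at (347,218). The blue port is at (261,205), orange at (239,240), the red button at (335,180), the wash bottle at (163,275) and the hdpe bottle at (232,276).
Top view: white sleeve (299,236), purple (300,272), blue port (313,188), orange (247,190), button (352,252).
Sleeve candidates: white (309,213)/(299,236), which I choose, and purple (347,218)/(300,272), which I reject. The detector also reported the button (353,250) as a sleeve, which is false.

Run:
```python
from h import *
S,T=[cams.get_calibration(c) for c in ('side','top')]
for n,a,b in [('sl_top',(311,196),(299.5,233.9)),('sl_org',(305.5,231.2),(297,241)),('purp_top',(347.2,196.9),(302,270.7)),('seat',(260.5,201.7),(314.2,186.6)),('tip',(259.2,184.7),(316.7,185.7)),('port',(260.4,212.3),(314.1,191.8)),('head',(335.7,176.9),(353.5,250.5)),('box',(332.8,210.6),(346.6,255.6)),('orange',(241.1,250.8),(246.6,195)),('hdpe',(232.4,286.1),(208.2,202.8)),('wash',(162.7,297.4),(184.1,161.2))]:
    p,e=tri([ray(S,a),ray(T,b)]); print(n,p.round(4),np.round(e,4), np.hypot(*p[:2]).round(3))
i=cv2.imread('pics/top0.png')[160:300,220:400]; j=cv2.imread('pics/side0.png')[160:300,220:400]
cv2.imwrite('pics/crop.png',cv2.resize(np.hstack([i,j]),(792,308),interpolation=3))
```

```text
sl_top [0.4954 0.0772 0.094 ] [0.0005 0.0005] 0.501
sl_org [ 0.4981  0.0788 -0.0014] [0.0045 0.0045] 0.504
purp_top [0.4124 0.0651 0.1009] [0.0022 0.0022] 0.418
seat [0.6315 0.0471 0.0384] [0.001 0.001] 0.633
tip [0.6279 0.0459 0.0831] [0.0061 0.0061] 0.63
port [0.6301 0.0446 0.006 ] [0.0019 0.0019] 0.632
head [ 0.4677 -0.0519  0.0917] [0.0016 0.0016] 0.471
box [ 0.4673 -0.0529 -0.0062] [0.0015 0.0015] 0.47
orange [0.6035 0.222  0.0098] [0.0023 0.0023] 0.643
hdpe [ 0.5762  0.3228 -0.001 ] [0.0033 0.0033] 0.66
wash [0.682  0.4025 0.0045] [0.0009 0.0009] 0.792
```

View pics/crop.png

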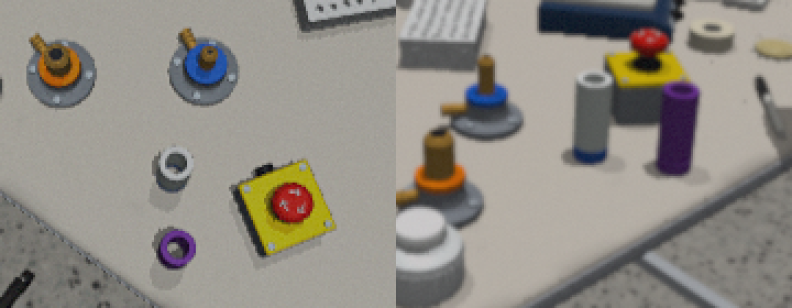

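The crop confirms it: the white tube with the blue band is the sleeve and stands at (0.495, 0.077). Purple is the decoy. Next I level the yaw and move over the button.

Emit:
apply_moves --pt "0 0 0 0 0 8.25" --pt "0 0 0 0 0 8.25" --pt "2.5 -4.4 0 0 0 0" --pt "2.5 -4.4 0 0 0 0" --pt "2.5 -4.4 0 0 0 0" --pt "2.5 -4.4 0 0 0 0" --pt "2.5 -4.4 0 0 0 0" --pt "2.5 -4.4 0 0 0 0" --jaw 0

```text
time_s: 2.1
ee_pos: [0.3213, -0.3097, 0.2395]
orientation: [1.0, 0.0, 0.0, 0.0]
contact_force: [1.2, -0.0, -0.6]
opening: -0.004
grasp_force: 0.0
```

Emit:
apply_moves --pt "2.5 -4.4 0 0 0 0" --pt "2.5 -4.4 0 0 0 0" --pt "2.5 -4.4 0 0 0 0" --pt "2.4 -4.4 0 0 0 0" --pt "2.3 -4.2 0 0 0 0" --pt "2.5 -4.1 0 0 0 0" --pt "0 0 0 0 0 0" --pt "0 0 0 0 0 0"

```text
time_s: 3.1
ee_pos: [0.4671, -0.0521, 0.2392]
orientation: [1.0, 0.001, -0.0, 0.0]
contact_force: [-0.6, 0.2, -0.4]
opening: -0.002
grasp_force: 0.0
```

Run:
```python
from h import *
s=manip.sense();print(s['time_s'],s['ee_pos'],s['orientation'],s['contact_force'],s['opening'])
im=cams.snapshot('wrist');print(cams.get_calibration('wrist'));cv2.imwrite('pics/w1.png',im[...,::-1])
for t in ['stop_head','sleeve_top','port_blue_tip','port_blue_seat']:
    print(t,[(np.round(d['centre'],1).tolist(),round(d['conf'],2)) for d in cams.tip_of('wrist',t)[:4]])
```

```text
3.1 [ 0.46707634 -0.05208828  0.23917992] [ 9.99999691e-01  6.89643967e-04 -3.08642399e-04  2.16732418e-04] [-0.5523421   0.2247904  -0.40558027] -0.0015381781328256852
{'fx': 341.96156090144564, 'fy': 341.96156090144564, 'cx': 285.4848612949741, 'cy': 207.0813499078099, 'xyz': array([ 0.54448126, -0.05099876,  0.37421583]), 'orientation': array([ 0.11065634, -0.10990539,  0.69867548, -0.69823244])}
stop_head [([283.0, 191.5], 0.96)]
sleeve_top [([150.6, 254.9], 0.82), ([127.9, 160.9], 0.58)]
port_blue_tip []
port_blue_seat []
```

View pics/w1.png

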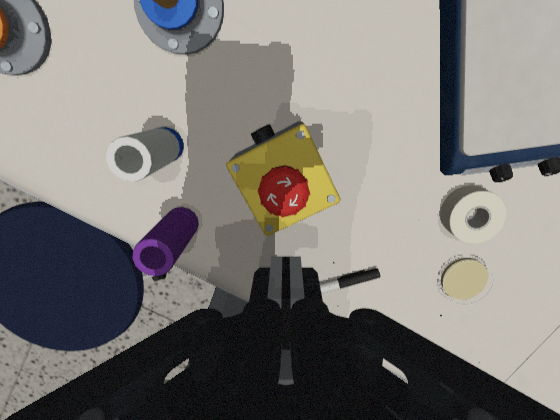

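The wrist view shows the red head at (284,191), the white sleeve's top at (129,158), the purple tube at (153,256), and the blue port half in view at (178,10).

Run:
```python
from h import *
S,T,W=[cams.get_calibration(c) for c in ('side','top','wrist')]
for n,a,b,c in [('head',(335.7,176.9),(353.5,250.5),(283.5,191)),('sl',(311,196),(299.5,233.9),(129,159))]:
    p,e=tri([ray(S,a),ray(T,b),ray(W,c)]); print(n,p.round(4),np.round(e,4),[atz(r,.0945).round(4) for r in (ray(S,a),ray(T,b),ray(W,c))])
```

```text
head [ 0.4676 -0.0508  0.0923] [0.0018 0.0018 0.0009] [array([ 0.4648, -0.0455,  0.0945]), array([ 0.4689, -0.0512,  0.0945]), array([ 0.4684, -0.0499,  0.0945])]
sl [0.4955 0.0772 0.094 ] [0.0007 0.0004 0.0003] [array([0.4946, 0.0781, 0.0945]), array([0.4958, 0.0773, 0.0945]), array([0.4959, 0.0771, 0.0945])]
```

Emit:
apply_moves --pt "0.1 -0.1 4 0 0 0" --pt "0 0 4 0 0 0" --pt "0 0 4 0 0 0" --pt "0 0 1.2 0 0 0" --pt "0 0 0.5 0 0 0" --pt "0 0 0.4 0 0 0" --pt "0 0 0.3 0 0 0" --pt "0 0 0 0 0 0"

```text
time_s: 4.35
ee_pos: [0.4693, -0.0512, 0.096]
orientation: [1.0, 0.0, 0.001, 0.0]
contact_force: [-0.4, -0.6, 3.3]
opening: 0.002
grasp_force: 1.5
```

Emit:
apply_moves --pt "0 0 0.2 0 0 0" --pt "0 0 0.1 0 0 0" --pt "0 0 0.1 0 0 0" --pt "0 0 0 0 0 0" --pt "0 0 0 0 0 0"

```text
time_s: 4.97
ee_pos: [0.4695, -0.0512, 0.0936]
orientation: [1.0, 0.0, 0.001, 0.0]
contact_force: [-6.3, -0.9, 24.3]
opening: 0.001
grasp_force: 11.8
```

Emit:
apply_moves --pt "0 0 -1 0 0 0" --pt "0 0 -4 0 0 0" --pt "0 0 -5 0 0 0" --pt "0.6 -3 -5 0 0 0" --pt "0.7 -4 0 0 0 0" --pt "0.7 -4 0 0 0 0" --pt "0.7 -1.8 0 0 0 0" --pt "0 0 0 0 0 0" --jaw 1

```text
time_s: 5.98
ee_pos: [0.4955, 0.038, 0.2412]
orientation: [0.999, 0.027, -0.002, -0.017]
contact_force: [0.4, -0.1, -0.3]
opening: 1.001
grasp_force: 0.0
```

Run:
```python
from h import *
ims=[]; rs={}
for c in ['wrist','side','top']:
    im=cams.snapshot(c); cal=cams.get_calibration(c); ims.append(cv2.resize(im,(0,0),fx=.7,fy=.7) if c=='wrist' else im[160:300,220:420])
    for t in ['stop_head','sleeve_top','port_blue_tip','port_blue_seat']:
        r=cams.tip_of(c,t)[:3]; print(c,t,[(np.round(d['centre'],1).tolist(),round(d['conf'],2)) for d in r],[atz(ray(cal,d['centre']),dict(stop_head=.087,sleeve_top=.095,port_blue_tip=.085,port_blue_seat=.04)[t]).round(4).tolist() for d in r])
        if r and t!='sleeve_top': rs.setdefault(t,[]).append(ray(cal,r[0]['centre']))
for t in rs: print(t,tri(rs[t]) if len(rs[t])>1 else '')
s=manip.sense();print(s['time_s'],s['ee_pos'],s['opening'],s['contact_force'])
cv2.imwrite('pics/w2.png',np.hstack([ims[0],cv2.resize(ims[1],(408,294),interpolation=2)])[...,::-1])
```

```text
wrist stop_head [([388.5, 227.7], 0.86), ([20.0, 73.3], 0.37)] [[0.4651, -0.05, 0.087], [0.5782, 0.2638, 0.087]]
wrist sleeve_top [([246.2, 185.7], 0.9), ([252.5, 280.0], 0.86)] [[0.4981, 0.0776, 0.095], [0.4077, 0.0701, 0.095]]
wrist port_blue_tip [([387.9, 226.6], 0.31)] [[0.4653, -0.0499, 0.085]]
wrist port_blue_seat [([290.1, 33.4], 0.7)] [[0.6252, 0.0487, 0.04]]
side stop_head [([339.2, 180.0], 0.67)] [[0.4555, -0.0467, 0.087]]
side sleeve_top [([347.3, 196.9], 0.92), ([312.8, 199.7], 0.77)] [[0.4162, 0.0534, 0.095], [0.4858, 0.0951, 0.095]]
side port_blue_tip [([260.3, 184.4], 0.63), ([164.1, 298.5], 0.57)] [[0.6315, 0.0453, 0.085], [0.6188, 0.4791, 0.085]]
side port_blue_seat [([262.7, 200.3], 0.72), ([261.1, 184.6], 0.43)] [[0.6269, 0.0413, 0.04], [0.664, -0.0414, 0.04]]
top stop_head [] []
top sleeve_top [([300.3, 232.3], 0.71)] [[0.4997, 0.0757, 0.095]]
top port_blue_tip [([316.8, 183.8], 0.86), ([246.3, 193.1], 0.55)] [[0.6259, 0.0448, 0.085], [0.5857, 0.2146, 0.085]]
top port_blue_seat [([315.4, 183.5], 0.61)] [[0.6406, 0.0449, 0.04]]
stop_head (array([ 0.45976211, -0.05314996,  0.08203082]), [0.0034461665057833445, 0.003446166505783318])
port_blue_tip (array([0.57503487, 0.03853571, 0.15325599]), [0.09755750731333779, 0.07783469284859522, 0.03034158818080523])
port_blue_seat (array([0.62912996, 0.04686624, 0.04520275]), [0.005013128722361197, 0.004829420898737892, 0.009475967355632275])
6.725 [0.49551896 0.03799064 0.24218563] 1.0012288319913771 [ 0.4028521   0.32040812 -0.01657657]
```

View pics/w2.png

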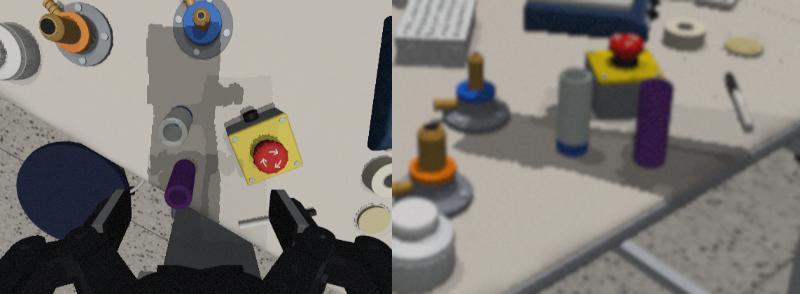

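The head at (388,228) now sits lower on the box, so it is latched. Sleeve top is at (246,186), the blue port's spigot at (288,21). The last move fell short in y and left a small tilt, so I work out a correction.

```bash
cat >> h.py <<'E'
def go(target,yaw=0.):
    "tool-frame shift (cm) and rotvec (deg) to TCP target, pointing down, tool x at yaw deg"
    s=manip.sense(); q=R.from_quat(s['orientation']); t=R.from_euler('z',yaw,degrees=True)*R.from_quat([1,0,0,0])
    print('t',s['time_s'],'turn',(q.inv()*t).as_rotvec(degrees=True).round(2),'then shift',(t.inv().apply(np.array(target)-s['ee_pos'])*100).round(2),'or before turn',(q.inv().apply(np.array(target)-s['ee_pos'])*100).round(2))
E
python3 - <<'E'
from h import *
go([.4957,.0773,.2412]); s=manip.sense();print(s['joint_positions'])
W=cams.get_calibration('wrist')
for n,p,z in [('tip',(288,21),.085),('seat',(290.1,33.4),.04),('sl',(246,186),.095)]: print(n,atz(ray(W,p),z).round(4))
E
```

```text
t 6.725 turn [-1.98  0.07  3.15] then shift [ 0.02 -3.93  0.1 ] or before turn [ 0.23 -3.92  0.23]
[ 0.05404632  0.11894828 -0.285202    1.16690848  0.03459106  3.14059829]
tip [0.6275 0.0501 0.085 ]
seat [0.6261 0.0493 0.04  ]
sl [0.4982 0.0784 0.095 ]
```

Joint 6 sits at its limit because it turns opposite to what I assumed. I'll use a tool yaw of about 30° instead.

Emit:
apply_moves --pt "0 0 0 -2 0 0" --pt "0 0 0 0 0 -9" --pt "0 0 0 0 0 -9" --pt "0 0 0 0 0 -9" --pt "1 -1.7 2 0 0 0" --pt "1 -1.7 2 0 0 0" --pt "0 0 2 0 0 0" --pt "0 0 0 0 0 0"

```text
time_s: 7.72
ee_pos: [0.4945, 0.072, 0.181]
orientation: [0.964, 0.264, -0.001, -0.002]
contact_force: [-0.1, -0.0, 0.1]
opening: 1.0
grasp_force: 0.0
```

Run:
```python
from h import *
go([.4962,.0774,.064],30)
cams.snapshot('wrist');W=cams.get_calibration('wrist')
for t,z in [('sleeve_top',.095),('port_blue_tip',.085),('port_blue_seat',.04)]: print(t,[(np.round(d['centre']),round(d['conf'],2),atz(ray(W,d['centre']),z).round(4)) for d in cams.tip_of('wrist',t)[:3]])
m=cams.masks_of('wrist','sleeve'); 
for d in m[:3]: print(d['conf'],d['centre'],np.argwhere(d['pixels']).min(0),np.argwhere(d['pixels']).max(0))
```

```text
t 7.725 turn [-0.27  0.08  0.66] then shift [ 0.42 -0.38 11.7 ] or before turn [ 0.44 -0.32 11.7 ]
sleeve_top [(array([230., 312.]), 0.94, array([0.4063, 0.0711, 0.095 ])), (array([283., 212.]), 0.78, array([0.4957, 0.0765, 0.095 ]))]
port_blue_tip [(array([428.,  57.]), 0.79, array([0.6269, 0.0495, 0.085 ]))]
port_blue_seat [(array([406.,  62.]), 0.69, array([0.6287, 0.049 , 0.04  ])), (array([374., 270.]), 0.19, array([ 0.4741, -0.0311,  0.04  ]))]
0.86 [240.8, 287.6] [241 209] [333 264]
0.8 [279.4, 198.9] [161 254] [236 307]
```

Emit:
apply_moves --pt "0.4 -0.3 0 0 0 0.6" --pt "0 0 3 0 0 0" --pt "0 0 3 0 0 0" --pt "0 0 3 0 0 0" --pt "0 0 2.7 0 0 0" --pt "0 0 0 0 0 0"

```text
time_s: 8.72
ee_pos: [0.496, 0.0771, 0.0639]
orientation: [0.966, 0.259, -0.002, -0.003]
contact_force: [-1.2, 0.1, 1.0]
opening: 0.999
grasp_force: 0.0
```

Emit:
apply_moves --pt "0 0 0 0 0 0" --pt "0 0 0 0 0 0" --pt "0 0 0 0 0 0" --pt "0 0 0 0 0 0" --pt "0 0 0 0 0 0" --pt "0 0 0 0 0 0" --jaw 0

```text
time_s: 9.48
ee_pos: [0.4986, 0.0774, 0.0667]
orientation: [0.966, 0.259, 0.001, -0.002]
contact_force: [-1.3, -0.5, 5.3]
opening: 0.425
grasp_force: 59.6
```

Emit:
apply_moves --pt "0 0 -1 0 0 0" --pt "0 0 -3 0 0 0" --pt "0 0 -3 0 0 0" --pt "0 0 -3 0 0 0" --pt "0 0 -2 0 0 0" --pt "0 0 0 0 0 0"

```text
time_s: 10.22
ee_pos: [0.499, 0.0768, 0.1875]
orientation: [0.966, 0.259, 0.002, -0.002]
contact_force: [0.5, -0.1, -1.3]
opening: 0.421
grasp_force: 59.9
```

Run:
```python
from h import *
go([.6275,.049,.187],30); s=manip.sense(); print(s['ee_pos'],s['contact_force'],s['opening'],s['joint_positions'])
rs={}
for c in ['wrist','side','top']:
    im=cams.snapshot(c); cal=cams.get_calibration(c)
    if c!='top': cv2.imwrite(f'pics/{c}3.png',im[...,::-1])
    for t,z in [('sleeve_top',.215),('sleeve',.12),('port_blue_tip',.085),('port_blue_seat',.04)]:
        r=cams.tip_of(c,t)[:3]; print(c,t,[(np.round(d['centre'],1).tolist(),round(d['conf'],2),atz(ray(cal,d['centre']),z).round(4)) for d in r])
a=cv2.imread('pics/wrist3.png');b=cv2.imread('pics/side3.png')[90:270,200:380]
cv2.imwrite('pics/c3.png',np.hstack([cv2.resize(a,(400,300)),cv2.resize(b,(300,300),interpolation=2)]))
```

```text
t 10.225 turn [-0.16 -0.31  0.01] then shift [9.74 8.83 0.05] or before turn [9.73 8.83 0.08]
[0.49903002 0.076816   0.18747102] [ 0.45278335 -0.10493085 -1.25842949] 0.4212940995797822 [ 0.14974985  0.1608655  -0.36361776  1.04224375  0.00466285  2.76759761]
wrist sleeve_top [([285.5, 327.4], 0.58, array([0.495 , 0.0769, 0.215 ]))]
wrist sleeve [([248.8, 260.6], 0.7, array([0.4652, 0.0876, 0.12  ])), ([282.2, 228.1], 0.66, array([0.4957, 0.0801, 0.12  ]))]
wrist port_blue_tip [([423.9, 67.4], 0.73, array([0.6249, 0.0499, 0.085 ])), ([400.5, 69.2], 0.26, array([0.6166, 0.0622, 0.085 ]))]
wrist port_blue_seat [([399.0, 72.7], 0.86, array([0.6238, 0.0514, 0.04  ])), ([285.3, 327.0], 0.59, array([0.3803, 0.0116, 0.04  ]))]
side sleeve_top [([313.5, 144.5], 0.75, array([0.4976, 0.0716, 0.215 ])), ([347.2, 196.9], 0.66, array([0.3819, 0.2888, 0.215 ]))]
side sleeve [([344.0, 234.9], 0.67, array([0.3854, 0.2537, 0.12  ])), ([308.2, 183.9], 0.62, array([0.5046, 0.071 , 0.12  ]))]
side port_blue_tip [([261.4, 186.9], 0.57, array([0.6239, 0.0573, 0.085 ]))]
side port_blue_seat [([262.3, 200.2], 0.87, array([0.6281, 0.0412, 0.04  ])), ([246.2, 255.1], 0.6, array([0.572, 0.271, 0.04 ]))]
top sleeve_top []
top sleeve [([183.6, 161.9], 0.38, array([0.6391, 0.3698, 0.12  ]))]
top port_blue_tip []
top port_blue_seat []
```

View pics/c3.png

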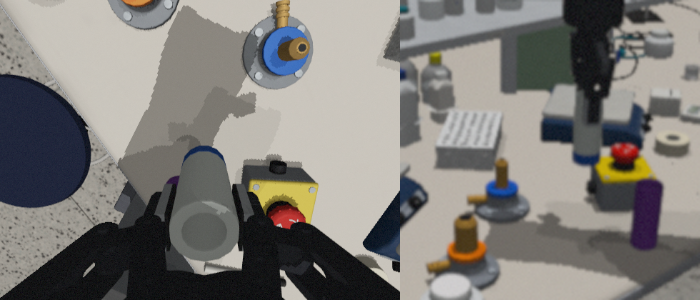

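The wrist and side views show the sleeve held upright between the fingers. The blue port is ahead at wrist pixel (400,72), and the button is still down.

Emit:
apply_moves --pt "2 1.8 0 0 -0.3 0" --pt "2 1.8 0 0 0 0" --pt "2 1.8 0 0 0 0" --pt "2 1.8 0 0 0 0" --pt "1.9 1.7 0 0 0 0" --pt "0 0 1.3 0 0 0" --pt "0 0 0 0 0 0" --pt "0 0 0 0 0 0"

```text
time_s: 11.98
ee_pos: [0.6267, 0.0493, 0.1715]
orientation: [0.966, 0.259, -0.003, -0.002]
contact_force: [-1.1, 0.7, -0.6]
opening: 0.422
grasp_force: 60.0
```

Run:
```python
from h import *
s=manip.sense(); print(s['time_s'],s['ee_pos'],s['contact_force'],R.from_quat(s['orientation']).as_matrix()[:,2])
im=cams.snapshot('side'); C=cams.get_calibration('side')
for t in ['sleeve','sleeve_top','port_blue_tip','port_blue_seat']:
    print(t,[(np.round(d['centre'],1).tolist(),round(d['conf'],2)) for d in cams.tip_of('side',t)[:3]])
w=cams.snapshot('wrist')
for t in ['sleeve','sleeve_top','port_blue_tip','port_blue_seat']:
    print(t,[(np.round(d['centre'],1).tolist(),round(d['conf'],2)) for d in cams.tip_of('wrist',t)[:3]])
a=cv2.resize(im[110:230,200:320],(480,480),interpolation=2); b=cv2.resize(w,(320,240))
out=np.zeros((480,800,3),np.uint8); out[:,:480]=a; out[:240,480:]=b
cv2.imwrite('pics/c4.png',out[...,::-1])
```

```text
11.975 [0.62668949 0.0492985  0.17150779] [-1.06780666  0.7018373  -0.61311421] [-0.00634167  0.00203371 -0.99997782]
sleeve [([261.9, 173.6], 0.91), ([346.8, 236.4], 0.75)]
sleeve_top [([265.6, 143.3], 0.87), ([348.9, 198.4], 0.59)]
port_blue_tip [([261.6, 185.0], 0.88), ([229.4, 286.0], 0.22)]
port_blue_seat [([259.3, 200.9], 0.81), ([240.3, 252.5], 0.44)]
sleeve [([282.0, 230.5], 0.75)]
sleeve_top [([283.9, 325.9], 0.83)]
port_blue_tip [([285.5, 218.2], 0.81)]
port_blue_seat [([288.1, 201.0], 0.75)]
```

View pics/c4.png

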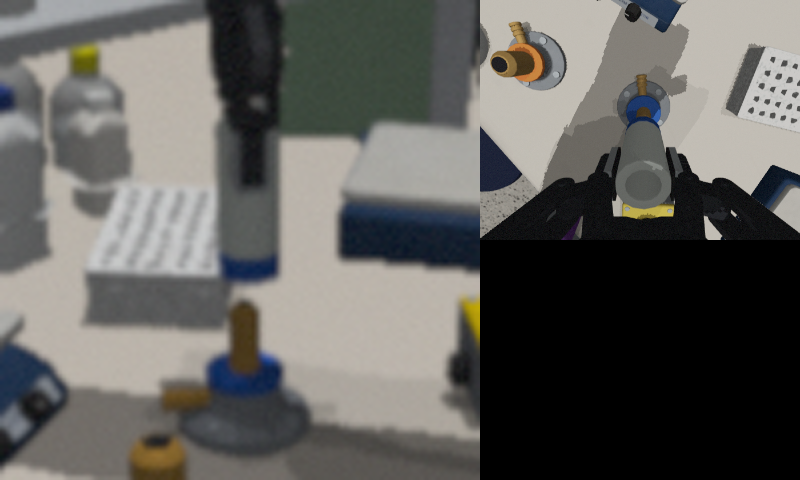

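Run:
```python
from h import *
C=cams.get_calibration('side'); Q=R.from_quat(C['orientation'])
def proj(p):
    c=Q.inv().apply(np.array(p)-C['xyz']); return np.array([C['cx']+C['fx']*c[0]/-c[2],C['cy']+C['fy']*c[1]/c[2]])
a=cv2.imread('pics/c4.png')[:,:480].astype(int); B,G,Rr=a[...,0],a[...,1],a[...,2]
brass=(Rr-B>35)&(Rr>60); blue=(B-Rr>50)
for n,m,rows,cols in [('spigot',brass,(312,350),(215,275)),('collar',blue,(362,388),(200,290)),('band',blue,(262,278),(210,290))]:
    s=m[rows[0]:rows[1],cols[0]:cols[1]]; 
    l=[(r+rows[0],np.flatnonzero(x).min()+cols[0],np.flatnonzero(x).max()+cols[0]) for r,x in enumerate(s) if x.sum()>8]; l=np.array(l); print(n,l[::6].tolist(),'mid',((l[:,1]+l[:,2])/2).mean(),l[:,0].mean())
for z in (.04,.06,.085,.105,.12,.15): print(z,((proj([.627,.049,z])-[200,110])*4).round(1))
print((proj([.637,.049,.09])-proj([.627,.049,.09]))*4,(proj([.627,.059,.09])-proj([.627,.049,.09]))*4)
go([.6267,.0493,.1715],30)
```

```text
spigot [[312, 233, 253], [318, 233, 254], [324, 235, 254], [330, 235, 254], [336, 236, 254], [342, 235, 253], [348, 235, 254]] mid 244.26315789473685 330.5
collar [[362, 215, 275], [368, 211, 276], [374, 211, 276], [380, 212, 275], [386, 216, 272]] mid 243.69230769230768 374.5
band [[264, 226, 272], [270, 227, 271], [276, 238, 253]] mid 247.96153846153845 270.0
0.04 [246.1 366.6]
0.06 [246.  337.9]
0.085 [245.8 301.2]
0.105 [245.7 271.3]
0.12 [245.6 248.4]
0.15 [245.4 201.7]
[-15.30938921  -2.59390305] [-6.13153356  6.67150802]
t 12.475 turn [-0.25  0.19  0.01] then shift [-0.09 -0.07  0.03] or before turn [-0.09 -0.07  0.03]
```

Emit:
apply_moves --pt "0.2 0 0 -0.25 0.2 0" --pt "0 0 1 0 0 0" --pt "0 0 0.5 0 0 0" --pt "0 0 0.5 0 0 0" --pt "0 0 0.5 0 0 0" --pt "0 0 0.5 0 0 0" --pt "0 0 0 0 0 0"

```text
time_s: 13.35
ee_pos: [0.6292, 0.05, 0.1412]
orientation: [0.966, 0.259, -0.0, -0.0]
contact_force: [0.1, -0.2, -0.7]
opening: 0.42
grasp_force: 60.0
```

Emit:
apply_moves --pt "0 0 0.5 0 0 0" --pt "0 0 0.5 0 0 0" --pt "0 0 0.5 0 0 0" --pt "0 0 0.5 0 0 0" --pt "0 0 0.5 0 0 0" --pt "0 0 0 0 0 0"

```text
time_s: 14.1
ee_pos: [0.6292, 0.05, 0.1161]
orientation: [0.966, 0.259, -0.0, -0.0]
contact_force: [-0.2, -0.2, -0.4]
opening: 0.423
grasp_force: 60.0
```

Emit:
apply_moves --pt "0 0 0.4 0 0 0" --pt "0 0 0.3 0 0 0" --pt "0 0 0.2 0 0 0" --pt "0 0 0.1 0 0 0" --pt "0 0 0.1 0 0 0" --pt "0 0 0 0 0 0"

```text
time_s: 14.85
ee_pos: [0.6296, 0.0501, 0.1067]
orientation: [0.966, 0.259, 0.0, 0.0]
contact_force: [-2.8, -0.6, 6.0]
opening: 0.418
grasp_force: 60.7
```

Emit:
apply_moves --pt "0 0 0.15 0 0 0" --pt "0 0 0.15 0 0 0" --pt "0 0 0 0 0 0" --pt "0 0 0 0 0 0"

```text
time_s: 15.35
ee_pos: [0.6301, 0.0503, 0.1066]
orientation: [0.966, 0.259, 0.001, 0.0]
contact_force: [-8.4, -0.3, 24.2]
opening: 0.422
grasp_force: 62.6
```

Emit:
apply_moves --pt "0 0 0 0 0 0" --pt "0 0 0 0 0 0" --pt "0 0 0 0 0 0" --pt "0 0 0 0 0 0" --jaw 1

```text
time_s: 15.85
ee_pos: [0.6294, 0.0501, 0.1023]
orientation: [0.966, 0.259, -0.0, -0.0]
contact_force: [-0.3, 0.4, 0.4]
opening: 1.001
grasp_force: 0.0
```

Emit:
apply_moves --pt "0 0 -1 0 0 0" --pt "0 0 -3 0 0 0" --pt "0 0 -4 0 0 0" --pt "0 0 -4 0 0 0" --pt "0 0 0 0 0 0"

```text
time_s: 16.48
ee_pos: [0.632, 0.0503, 0.2274]
orientation: [0.966, 0.259, 0.004, 0.001]
contact_force: [0.1, 0.6, 0.4]
opening: 0.999
grasp_force: 0.0
```

Run:
```python
from h import *
go([.4685,-.0505,.2],75); s=manip.sense(); print(s['ee_pos'],s['contact_force'],s['joint_positions'])
im=cams.snapshot('side'); w=cams.snapshot('wrist')
for t in ['sleeve','sleeve_top','stop_head']:
  for c in ('side','wrist'): print(c,t,[(np.round(d['centre'],1).tolist(),round(d['conf'],2)) for d in cams.tip_of(c,t)[:3]])
a=cv2.resize(im[110:230,220:370],(500,400),interpolation=2); b=cv2.resize(w,(300,225))
out=np.zeros((400,800,3),np.uint8); out[:,:500]=a; out[:225,500:]=b
cv2.imwrite('pics/c5.png',out[...,::-1])
```

```text
t 16.475 turn [  0.32  -0.29 -44.99] then shift [-13.97 -13.18   2.74] or before turn [-19.22   0.54   2.61]
[0.63200699 0.05029777 0.22741071] [0.07307219 0.58074424 0.44181226] [7.94027413e-02 3.76215355e-01 1.36874069e-02 1.20081764e+00
 2.76316818e-05 2.69722152e+00]
side sleeve [([346.7, 235.1], 0.73), ([256.8, 201.7], 0.57)]
wrist sleeve [([284.0, 183.1], 0.87), ([183.3, 319.5], 0.58)]
side sleeve_top [([350.8, 200.0], 0.93), ([262.1, 167.3], 0.88)]
wrist sleeve_top [([284.0, 215.3], 0.56), ([289.6, 327.1], 0.25)]
side stop_head [([335.4, 181.3], 0.57)]
wrist stop_head [([288.2, 381.5], 0.78), ([283.5, 201.0], 0.22)]
```

View pics/c5.png

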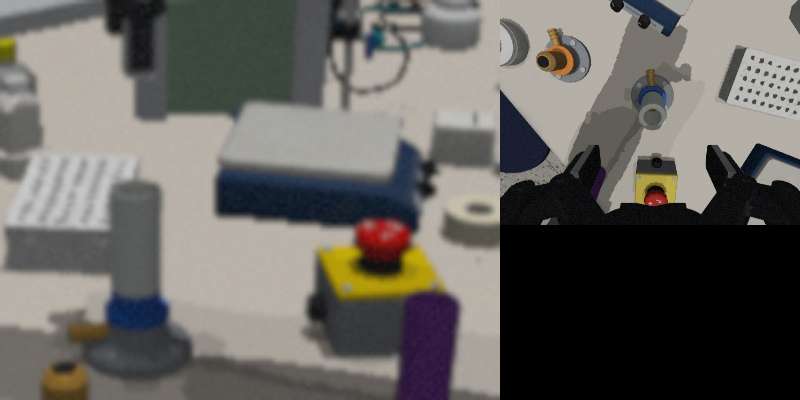

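The sleeve's band sits flush on the blue collar, upright, and the head is still down (row 181 against 177 when up). On to the button.

Emit:
apply_moves --pt "-3.9 0.1 0 0 0 0" --pt "-3.9 0.1 0 0 0 0" --pt "-3.9 0.1 0 0 0 0" --pt "-3.9 0.1 0 0 0 0" --pt "-3.6 0.1 0 0 0 0" --pt "0 0 0 0 0 -9" --pt "0 0 0 0 0 -9" --pt "0 0 0 0 0 -9"

```text
time_s: 17.88
ee_pos: [0.4654, -0.0504, 0.2224]
orientation: [0.878, 0.479, -0.0, -0.0]
contact_force: [0.4, -0.6, -0.8]
opening: 0.998
grasp_force: 0.0
```

Emit:
apply_moves --pt "0 0 0 0 0 -9" --pt "0 0 0 0 0 -9" --pt "0 0 3 0 0 0" --pt "0 0 0 0 0 0"

```text
time_s: 18.38
ee_pos: [0.4639, -0.0501, 0.1908]
orientation: [0.793, 0.609, -0.002, -0.002]
contact_force: [0.0, -0.0, -0.3]
opening: 0.996
grasp_force: 0.0
```

Run:
```python
from h import *
go([.4685,-.0505,.073],75); s=manip.sense(); print(s['ee_pos'],s['joint_positions'][5])
cams.snapshot('wrist');W=cams.get_calibration('wrist')
print([(np.round(d['centre']),round(d['conf'],2),atz(ray(W,d['centre']),.087).round(4)) for d in cams.tip_of('wrist','stop_head')[:3]])
```

```text
t 18.375 turn [-0.25  0.04  0.  ] then shift [ 0.08  0.46 11.78] or before turn [ 0.09  0.51 11.78]
[ 0.46385977 -0.05006468  0.19078244] 1.725072042382341
[(array([292., 208.]), 0.68, array([ 0.4677, -0.0499,  0.087 ]))]
```

Emit:
apply_moves --pt "0.1 0.4 0 -0.25 0 0" --pt "0 0 4 0 0 0" --pt "0 0 4 0 0 0" --pt "0 0 2 0 0 0" --pt "0 0 1.8 0 0 0" --pt "0 0 0 0 0 0"

```text
time_s: 19.23
ee_pos: [0.4701, -0.0504, 0.0743]
orientation: [0.793, 0.609, 0.001, 0.001]
contact_force: [0.2, -1.3, 0.5]
opening: 1.002
grasp_force: 0.0
```

Emit:
apply_moves --pt "0 0 0 0 0 0" --pt "0 0 0 0 0 0" --pt "0 0 0 0 0 0" --pt "0 0 0 0 0 0" --pt "0 0 0 0 0 0" --jaw 0

```text
time_s: 19.85
ee_pos: [0.4676, -0.0496, 0.0752]
orientation: [0.793, 0.609, 0.0, -0.0]
contact_force: [-11.3, 2.6, 11.6]
opening: 0.481
grasp_force: 59.0
```

Gripped (opening about 42 mm). Now I turn it clockwise.

Emit:
apply_moves --pt "0 0 0 0 0 7" --pt "0 0 0 0 0 7" --pt "0 0 0 0 0 7" --pt "0 0 0 0 0 7" --pt "0 0 0 0 0 7" --pt "0 0 0 0 0 7" --pt "0 0 0 0 0 6" --pt "0 0 0 0 0 0"

```text
time_s: 20.85
ee_pos: [0.4682, -0.0501, 0.0752]
orientation: [0.972, 0.233, 0.0, 0.0]
contact_force: [-7.9, 1.7, 9.1]
opening: 0.483
grasp_force: 59.3
```

Run:
```python
from h import *
s=manip.sense(); print({k:np.round(s[k],3) for k in ('ee_pos','contact_force','moment','opening','joint_positions')}); go([.4685,-.0505,.0752],75)
```

```text
{'ee_pos': array([ 0.468, -0.05 ,  0.075]), 'contact_force': array([-7.934,  1.692,  9.102]), 'moment': array([0.321, 1.756, 0.039]), 'opening': np.float64(0.483), 'joint_positions': array([-0.106,  0.209, -0.589,  0.772, -0.   ,  2.565])}
t 20.85 turn [ 5.000e-02 -1.000e-02 -4.803e+01] then shift [-0.03  0.04  0.  ] or before turn [0.01 0.06 0.  ]
```

Emit:
apply_moves --pt "0 0 0 0 0 0" --pt "0 0 0 0 0 0" --pt "0 0 0 0 0 0" --pt "0 0 0 0 0 0" --jaw 1

```text
time_s: 21.35
ee_pos: [0.4706, -0.0505, 0.0748]
orientation: [0.972, 0.233, 0.002, 0.001]
contact_force: [-0.1, -0.7, -0.4]
opening: 1.004
grasp_force: 0.0
```

Emit:
apply_moves --pt "0 0 -1 0 0 0" --pt "0 0 -4 0 0 0" --pt "0 0 -4 0 0 0" --pt "0 0 -4 0 0 0" --pt "0 0 -2 0 0 0" --pt "0 0 0 0 0 0" --pt "0 0 0 0 0 0"

```text
time_s: 22.22
ee_pos: [0.4693, -0.0502, 0.224]
orientation: [0.972, 0.234, 0.002, 0.001]
contact_force: [-0.4, -0.3, -0.3]
opening: 0.997
grasp_force: 0.0
```

Run:
```python
from h import *
s=manip.sense(); print(s['time_s'],s['ee_pos'])
im=cams.snapshot('side'); C=cams.get_calibration('side'); print('tip',[(d['centre'],d['conf']) for d in cams.tip_of('side','stop_head')])
old=cv2.cvtColor(cv2.imread('pics/side0.png'),4); d3=cv2.cvtColor(cv2.imread('pics/side3.png'),4)
for n,i in (('start',old),('down',d3),('now',im)):
    k=i[160:215,310:360].astype(int); m=(k[...,0]>110)&(k[...,1]<60)&(k[...,2]<70); y,x=np.nonzero(m); print(n,len(y),y.min()+160,y.max()+160,y.mean()+160,x.mean()+310)
a=cv2.resize(im[110:310,140:370],(800,600),interpolation=2)
cv2.imwrite('pics/c6.png',a[...,::-1])
```

```text
22.225 [ 0.46930239 -0.05023319  0.22401887]
tip [([336.9, 178.0], 0.6)]
start 90 173 181 177.74444444444444 334.7
down 79 176 184 180.46835443037975 334.46835443037975
now 24 173 179 175.625 337.0416666666667
```

View pics/c6.png

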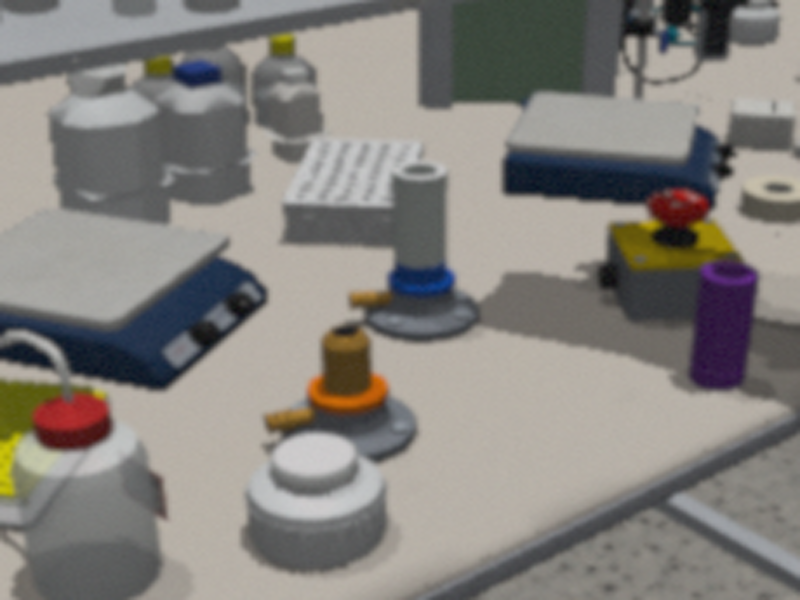

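The head's top row is back at 173, the same as at the start, so the button is up. The sleeve is seated upright at crop (420,225), and the bottles and decoy are in their original places.

```bash
python3 -c "
from bench import job; print(job.close_job())"
```

```text
the job is handed in; nothing more can be done
None
```

I handed the job in at about 22 s: I latched the stop button, seated the white sleeve on the blue port, then released the button; the last picture shows the sleeve upright, the button up and the bottles where they were, but the hand-in returned no verdict.

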